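Shut the blast gate, crack the chip bin's stuck lid and hold it ajar

TASK

The plywood chip bin on the bench needs a look inside: first push the blast gate at its side fully shut to cut it off from the suction pipe, then take the lid by its handle, break it free of its sticky rubber seal and raise its front edge about 5 cm, without letting it fly open. The lid drops when let go, so finish while still holding it ajar like that, for a workmate to look in. Leave the tools lying around where they are.

Things in the scene. Friction and masses are not known exactly. Their poses are not given: they have to be found in the camera images.
- bin: plywood chip bin fixed to the bench, 300 (x) by 320 (y) by 170 mm high without its lid; origin at the centre of its underside; x points from its front (robot's side) to its hinges, y to its left towards the blast gate, z up. A 65 mm suction pipe leaves its left wall at 90 mm height, passes through the gate, bends back and runs to the rear 365 mm left of the bin's centre, top 123 mm high
- gate_handle (a point): point on the centre line of the black upright grip at the front of the gate's blade, 20 mm below its top. Grip 16 (bin x) by 28 (bin y) by 110 mm tall, top 165 mm above the bench, 260 mm left of the bin's centre plane; axes as the bin's. Behind it runs the 4 mm blade, upright in the bin's x-z plane, its top edge 41 mm below the grip's top; both sides (y) are free
- gate (a joint): how far the blade is pulled out towards the robot, in m: 0 = pushed home against its stop (gate shut), 0.07 = fully open. Slides along the bin's x (push to +x to shut) with about 3 N friction and stays where left. The fixed aluminium gate housing behind the grip (110 x 20 x 96 mm, top 138 mm above the bench) is 28 mm from the grip when shut
- lid_handle (a point): centre of the bar of the steel bow handle on the lid: round bar 14 mm thick, 120 mm long along the bin's y, 40 mm above the lid's top face, a post at each end (92 mm free between them); front and back free. Axes turn with the lid and equal the bin's when shut. The hinge axis (parallel to the bin's y) lies 265 mm behind (+x) and 52 mm below this point when shut
- lid_edge (a point): middle of the lid's lower front edge, 310 mm in front of the hinge axis and level with it when shut
- lid (a joint): angle of the hinged plywood lid in rad, 0 = shut, growing as its front rises (0.16 = front edge 50 mm up). 310 x 336 x 12 mm, 0.65 to 1 kg. A rubber seal along the front holds it for the first 10 to 15 mm: pull at the handle peaks at 13 to 22 N, then the seal lets go at once and only 4 to 5 N of weight remain. Let go, it drops back onto the seal (edge under 20 mm up)
- drill: black cordless drill standing upright on its battery, 215 mm tall, battery 115 x 72 mm; origin on the bench 25 mm from the battery's centre towards the chuck; loose, not part of the job
- glue: white glue bottle standing, diameter 60 mm, 180 mm tall; origin at the centre of its foot; loose, not part of the job
- mallet: wooden joiner's mallet lying flat, 340 mm long, 60 mm high; origin under the handle 100 mm from the head's centre; loose, not part of the job
- chisel: wood chisel lying flat, 260 mm long, 26 mm high; origin at the ferrule; loose, not part of the job
- tape: grey tape measure standing on edge, 70 x 34 x 66 mm high; origin at the centre of its foot; loose, not part of the job
- sanding_block: cork sanding block lying between the bin and the gate, 115 x 64 x 30 mm high; origin at the centre of its foot; loose, not part of the job
- clamp: bar clamp lying flat, 420 mm steel bar with two grey jaws, 45 mm high; origin under the bar's middle; loose, not part of the job
- offcut: ash offcut lying flat, 110 x 60 x 35 mm high; origin at the centre of its foot; loose, not part of the job

How it is judged:
By the outcome, as a careful person would: the job done as asked, in the order asked, and still so for the second after the job is handed in, while the arm keeps its last pose, push and grip.
It also fails if it takes over 45 s, if anything falls off the work surface, if the arm or the gripper's body presses on something with over 40 N, if the wrist force passes 120 N, or if a joint passes its speed limit or range.

ROBOT

A 7-joint arm with a two-finger parallel gripper is mounted at the origin on the work surface. World frame = base frame: x ahead of the robot, y to its left, z up, the work surface at z = 0. Lengths are in m, angles in rad, forces in N, time in s.
With the tool pointing down it reaches from about 0.425 to 0.825 m from the base axis. Payload 3.6 kg.
Tool frame: the origin (TCP) lies where the fingers leave the gripper's body, on its centre line; the fingertips stand 73 mm ahead of it and the grasp point (between the pads) lies 54 mm ahead of it; z points along the fingers, y is the line along which they close (so a half turn about z gives the same grasp; the last joint's range is limited). The gripper opens to 85 mm and grips with 20 to 120 N. Pads are 22 mm wide; open, the fingers measure 114 mm over their backs; the gripper's body (76 mm by 85 mm) begins 54 mm behind the grasp point. The pads swing forward as they close: fully open they stand 13 mm farther back than shut.
Start: joints at [1.308, 0.615, -0.013, 1.423, 0.008, 1.103, -0.04], TCP at [0.152, -0.632, 0.304] pointing down, gripper open.
Joint ranges: [-3.12, 3.12], [-0.3, 2.06], [-1.34, 1.32], [0.26, 2.42], [-1.36, 4.5], [0.01, 1.98], [-2.84, 2.84]. Speed limits (rad/s): [2.79, 2.79, 3.14, 3.14, 3.14, 3.14, 3.14].

INTERFACE

Orientations are given as a unit quaternion [w, x, y, z].
In Python, from station import env, cams, find_in gives the robot as it stands.
- The arm moves only by the tool apply_moves, never from a script. Its argument "plan" is a list that holds one entry, the list of rows, each a list of 7 numbers: the opening, from 0 (shut) to 1 (fully open), then the shift along the tool's x, y, z in cm, then the turn, a rotation vector about the tool's x, y, z in degrees. In form: [[[gripper, x, y, z, ax, ay, az], ...]]. A call has 1 to 12 rows; each row shifts and turns the commanded pose from where the row before left it, along the tool's axes as they then stand; what a row does not reach is not made up. A row lasts 1/10 s, in which the tool goes at most 50 mm and 8.59 degrees, less where a joint would pass 70% of its speed; a pose out of reach is approached as far as the arm can. A call with a gripper value outside its range is refused whole. The fingers move at their own pace and stop on an object; the grip force is fixed at half the most. Time passes only in rows, so rows that do not move let the fingers close. It gives the time, the measured TCP pose, the force, the opening and the grip force at its end, in the units of the state.
- env.read_state(): the state, without advancing time (a new reading comes with each control period).
- cams.read_camera(name): name is "side" or "top" or "wrist"; returns a dict with "image" (420x560x3 uint8, red, green, blue), "depth" (420x560 float32, m along the optical axis (not along the pixel's ray), 0 where there is no reading), "K" (3x3 intrinsics, pixels), "R" (3x3) and "t" (3): a world point X has camera coordinates R X + t. Camera axes: x right, y down, z forward; pixel columns grow to the right and rows downward; lengths in m; the calibration is good to about 2 mm. The wrist camera is an equidistant fisheye: a pixel r from the principal point sees the ray r / f radians off the axis. A picture is of the moment at which its call begins.
- env.job_done(): hands the job in; it is judged then, once.
Trained networks look in the newest picture that a camera, given by its name, has taken for a name from the list of things; names that differ only in an ending like _2 or _b are one class to them, and where a whole thing is asked for, a point or a joint stands for the part that bears it (a point fixed in the world has none). Each returns a list of dicts, best first, with "conf" (0 to 1); they miss things now and then, are a little off and sometimes report something else, mostly with a low value. They report only what shows in the picture. A call takes as long as a camera call.
- find_in(name, camera): "xyz" ([x, y, z] in m, in world coordinates, good to about 4 mm: the middle of the surface that is visible of it).
The state is a dict: "t": time; "q": joint angles; "dq": joint speeds; "effort": joint torques, N m; "ee_pos": TCP position; "tcp_rot": TCP orientation; "wrist_force": force on the tool from outside, world axes, zero at the start; "moment": the same for the moment, N m; "width": finger opening in m; "gripper_force": force on a finger pad.
Only numpy, scipy, OpenCV 4.12 (cv2) and the standard library are available. Lean on these libraries where they do the work, as an engineer would, in place of code of your own. Each camera call takes 0.05 s, during which the arm holds its last target. There are 200 camera calls.

## Working session

There is one attempt and no reset: what is moved stays moved. The work goes in short steps, Python scripts to look and compute and a tool call to move; the robot and the scene stay as the last step left them, time stands still between calls to the robot, and variables do not carry over. Pictures are saved under pics/ and viewed, at most 10 in all, crops included, and the job is handed in when it is done.

Besides the shell and the picture viewer there is one more tool, called after ">>>" as name([rows], argument=value, ...), one row to a line, values as JSON. apply_moves: Moves the arm, as the interface text tells. Its arguments: {"type":"object","properties":{"plan":{"type":"array","items":{"type":"array","items":{"type":"array","items":{"type":"number"}}}}},"required":["plan"]}

```bash
mkdir -p pics; python3 - <<'E'
from station import env,cams,find_in
import cv2,numpy as np
s=env.read_state();print({k:np.round(v,3).tolist() for k,v in s.items()})
for c in ("top","side"):
    d=cams.read_camera(c);cv2.imwrite(f"pics/{c}0.png",d["image"][...,::-1]);np.savez(f"{c}0.npz",**d)
    print(c,np.round(d["K"],1).tolist(),np.round(d["R"],3).tolist(),np.round(d["t"],3).tolist())
    for n in ("bin","gate_handle","lid_handle","lid_edge","drill","glue","mallet","sanding_block","tape","clamp","offcut","chisel"):
        print(n,[(np.round(r["xyz"],3).tolist(),round(r["conf"],2)) for r in find_in(n,c)[:2]])
E
```

```text
{'t': 0.0, 'q': [1.309, 0.616, -0.013, 1.425, 0.008, 1.103, -0.04], 'dq': [-0.0, 0.001, 0.001, 0.001, 0.0, -0.001, 0.001], 'effort': [0.0, -46.922, 0.259, -17.103, 0.01, 0.009, 0.0], 'ee_pos': [0.152, -0.631, 0.303], 'tcp_rot': [-0.001, 0.993, 0.118, -0.0], 'wrist_force': [0.481, 0.218, -0.382], 'moment': [0.031, -0.041, 0.037], 'gripper_force': 0.0, 'width': 0.086}
top [[515.1, 0.0, 270.6], [0.0, 515.1, 211.5], [0.0, 0.0, 1.0]] [[-0.029, -0.999, 0.015], [-0.996, 0.027, -0.088], [0.087, -0.017, -0.996]] [0.019, 0.577, 1.62]
bin [([0.684, 0.048, 0.184], 0.68)]
gate_handle [([0.55, 0.223, 0.125], 0.46), ([0.547, 0.186, 0.034], 0.23)]
lid_handle [([0.627, -0.032, 0.184], 0.69)]
lid_edge [([0.627, -0.035, 0.188], 0.62), ([0.551, 0.221, 0.124], 0.17)]
drill [([0.573, -0.309, 0.205], 0.82), ([0.628, -0.03, 0.187], 0.67)]
glue [([0.614, 0.37, 0.118], 0.72), ([0.572, -0.311, 0.205], 0.68)]
mallet [([0.434, -0.449, 0.065], 0.67)]
sanding_block [([0.549, 0.185, 0.035], 0.68)]
tape [([0.424, 0.127, 0.064], 0.69)]
clamp [([0.58, 0.479, 0.035], 0.93)]
offcut [([0.463, 0.339, 0.036], 0.98)]
chisel [([0.392, -0.096, 0.017], 0.58)]
side [[390.3, 0.0, 279.7], [0.0, 390.3, 214.3], [0.0, 0.0, 1.0]] [[-0.87, -0.493, 0.021], [-0.367, 0.618, -0.695], [0.33, -0.612, -0.719]] [0.515, 0.304, 1.232]
bin [([0.662, 0.13, 0.122], 0.73)]
gate_handle [([0.55, 0.233, 0.102], 0.73), ([0.62, -0.013, 0.184], 0.21)]
lid_handle [([0.619, -0.012, 0.185], 0.89)]
lid_edge [([0.621, -0.012, 0.187], 0.74)]
drill [([0.561, -0.304, 0.186], 0.62)]
glue [([0.608, 0.4, 0.111], 0.94)]
mallet [([0.433, -0.44, 0.046], 0.82), ([0.621, -0.01, 0.185], 0.36)]
sanding_block [([0.518, 0.199, 0.028], 0.68), ([0.552, 0.232, 0.102], 0.6)]
tape [([0.418, 0.144, 0.056], 0.72)]
clamp [([0.566, 0.487, 0.037], 0.87)]
offcut [([0.559, -0.3, 0.186], 0.22)]
chisel [([0.392, -0.088, 0.011], 0.66), ([0.554, 0.229, 0.102], 0.22)]
```

View pics/top0.png

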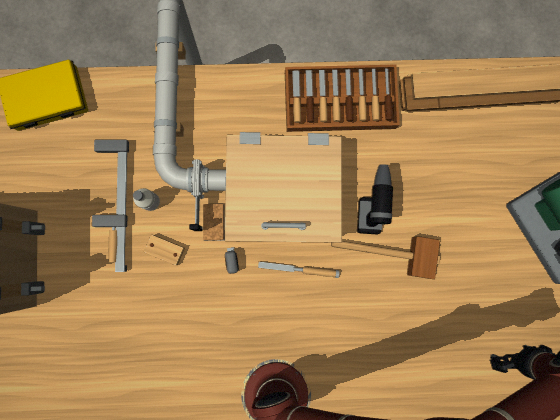

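View pics/side0.png

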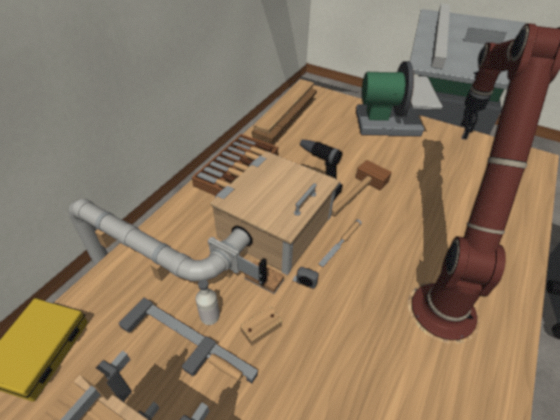

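The top view shows the grip at about (196,228), the lid bow bar from (262,223) to (306,227), and the lid from (226,135) to (342,241). The side view shows the same grip at about (263,270) and the bow handle at about (306,198). Next I'll measure from both cameras' depth.

```bash
cat > h.py <<'E'
import numpy as np,cv2
def cloud(d):
    v,u=np.mgrid[0:420,0:560];Z=d["depth"];K=d["K"]
    P=np.stack([(u-K[0,2])/K[0,0]*Z,(v-K[1,2])/K[1,1]*Z,Z],-1)
    X=(P-d["t"])@d["R"];X[Z<=0]=np.nan;return X
def box(X,a,b): return X[np.all((X>a)&(X<b),-1)]
E
python3 - <<'E'
from h import *
for c in("top","side"):
    d=dict(np.load(c+"0.npz"));X=cloud(d);print(c)
    lid=box(X,[.5,-.25,.172],[1.0,.3,.195]);r=cv2.minAreaRect(lid[:,:2].astype(np.float32));print("lid z",np.median(lid[:,2]),r)
    b=box(X,[.55,-.2,.205],[.7,.15,.25])
    print("bar",len(b),b.mean(0),b.min(0),b.max(0),np.percentile(b[:,2],[50,95]),cv2.minAreaRect(b[:,:2].astype(np.float32)))
    g=box(X,[.5,.2,.07],[.63,.27,.18]);print("grip",len(g));
    for lo in np.arange(.07,.18,.02):
        k=g[(g[:,2]>lo)&(g[:,2]<lo+.02)]
        if len(k):print(round(lo,2),len(k),np.percentile(k,[5,50,95],axis=0).round(3).tolist())
E
```

```text
top
lid z 0.18627865803181526 ((0.6483679413795471, 0.01767459511756897), (0.4394102990627289, 0.30140167474746704), 87.73194885253906)<stdin>:6: RuntimeWarning: Mean of empty slice.
  ret = um.true_divide(
Traceback (most recent call last):
ValueError: zero-size array to reduction operation minimum which has no identity
```

```bash
python3 - <<'E'
from h import *
T=cv2.imread("pics/top0.png");S=cv2.imread("pics/side0.png")
r=lambda i,x,y,w,h:cv2.resize(i[y:y+h,x:x+w],None,fx=5,fy=5,interpolation=cv2.INTER_CUBIC)
a=np.hstack([r(T,255,212,60,24),r(S,288,175,40,48)[:240][:120*1]]) if 0 else None
A=np.zeros((600,800,3),np.uint8)
A[:200,:400]=r(T,245,205,80,40);A[200:600,:250]=r(T,180,180,50,80)
A[:300,400:700]=r(S,285,175,60,60);A[300:600,400:800]=r(S,225,235,80,60)
cv2.imwrite("pics/crops.png",A)
for c in("top","side"):
    d=dict(np.load(c+"0.npz"));X=cloud(d);print(c)
    lid=box(X,[.55,-.15,.175],[.95,.15,.195]);h,_,_=np.histogram2d(lid[:,0],lid[:,1],bins=1)
    print("lid",np.median(lid[:,2]),np.percentile(lid,[.5,99.5],axis=0).round(3).tolist())
    m=np.isfinite(X[...,2])&(np.abs(X[...,2]-.184)<.008)&(X[...,1]<.17)&(X[...,1]>-.2)&(X[...,0]>.52)
    m=cv2.morphologyEx(m.astype(np.uint8),cv2.MORPH_OPEN,np.ones((5,5)))>0
    print("lidrect",cv2.minAreaRect(X[m][:,:2].astype(np.float32)))
    g=box(X,[.5,.2,.07],[.63,.29,.18])
    for lo in np.arange(.07,.18,.02):
        k=g[(g[:,2]>lo)&(g[:,2]<lo+.02)]
        if len(k):print(round(lo,2),len(k),np.percentile(k,[5,50,95],axis=0).round(3).tolist())
E
```

```text
top
lid 0.18640069293955144 [[0.551, -0.148, 0.177], [0.793, 0.133, 0.194]]
lidrect ((0.6541303396224976, -0.031134754419326782), (0.33747461438179016, 0.26834121346473694), 89.8446273803711)
0.07 35 [[0.525, 0.217, 0.073], [0.581, 0.226, 0.078], [0.625, 0.228, 0.088]]
0.09 33 [[0.521, 0.219, 0.093], [0.575, 0.227, 0.104], [0.623, 0.231, 0.109]]
0.11 67 [[0.521, 0.217, 0.111], [0.579, 0.228, 0.123], [0.623, 0.232, 0.129]]
0.13 33 [[0.526, 0.216, 0.131], [0.625, 0.225, 0.137], [0.629, 0.235, 0.144]]
0.15 50 [[0.521, 0.218, 0.158], [0.528, 0.231, 0.165], [0.535, 0.243, 0.169]]
0.17 7 [[0.521, 0.222, 0.17], [0.523, 0.228, 0.171], [0.531, 0.24, 0.175]]
side
lid 0.1859180674026188 [[0.551, -0.148, 0.177], [0.789, 0.134, 0.191]]
lidrect ((0.6586719751358032, -0.031458139419555664), (0.33727535605430603, 0.2777290940284729), 89.84246063232422)
0.07 133 [[0.518, 0.225, 0.071], [0.572, 0.228, 0.081], [0.623, 0.242, 0.089]]
0.09 118 [[0.518, 0.225, 0.092], [0.571, 0.228, 0.101], [0.622, 0.242, 0.109]]
0.11 132 [[0.519, 0.223, 0.112], [0.574, 0.228, 0.12], [0.623, 0.242, 0.128]]
0.13 70 [[0.518, 0.215, 0.131], [0.53, 0.231, 0.137], [0.628, 0.242, 0.147]]
0.15 62 [[0.518, 0.217, 0.154], [0.524, 0.232, 0.163], [0.532, 0.242, 0.168]]
```

View pics/crops.png

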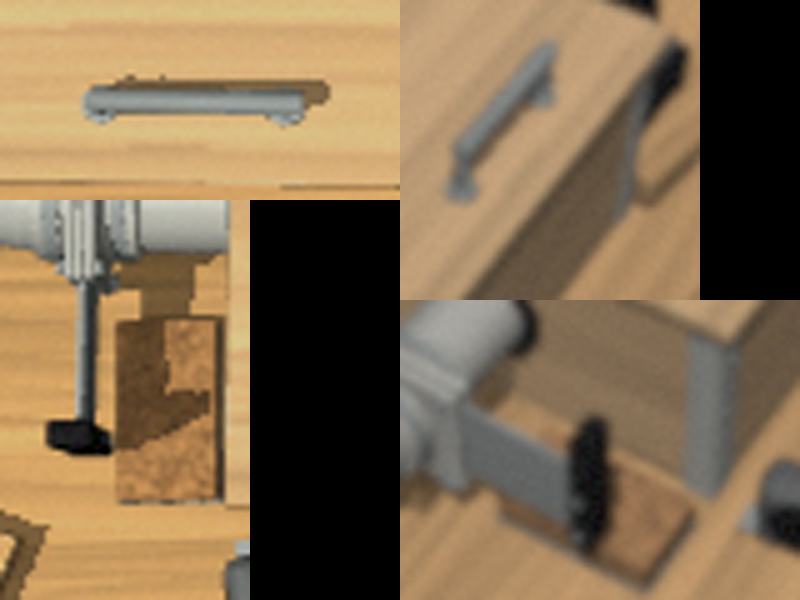

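The top crop shows the bow bar from px 262 to 306 at row 224.6, mid (283.5, 224.6). In the side crop its ends are at (314.2,184.2) and (297.2,204.6), mid (305.7,194.4). The grip has the blade behind it, and the cork block lies to its right, clear of the pushing path.

```bash
python3 - <<'E'
from h import *
D={c:dict(np.load(c+"0.npz")) for c in("top","side")}
def ray(d,p):
    r=d["R"].T@np.linalg.solve(d["K"],[*p,1]);return -d["R"].T@d["t"],r/np.linalg.norm(r)
def tri(p,q):
    o1,r1=ray(D["top"],p);o2,r2=ray(D["side"],q)
    s=np.linalg.lstsq(np.stack([r1,-r2],1),o2-o1,rcond=None)[0];a,b=o1+s[0]*r1,o2+s[1]*r2
    return ((a+b)/2).round(4),np.linalg.norm(a-b).round(4)
print("bar mid",tri((283.5,224.6),(305.7,194.4)));print("L",tri((262.5,224.4),(297.2,204.6)),"R",tri((305.5,225),(314.2,184.2)))
# grip top: top crop (80,432) ; side crop (592,425)
print("griptop",tri((180+79/5-.4,180+(434-200)/5-.4),(225+(592-400)/5-.4,235+(422-300)/5-.4)))
for c,d in D.items():
    X=cloud(d)
    ys=np.arange(-.18,.12,.01);f=[];bk=[]
    lid=X[np.abs(X[...,2]-.186)<.006]
    for y in ys:
        k=lid[np.abs(lid[:,1]-y)<.006];k=k[(k[:,0]>.5)&(k[:,0]<.9)];f.append(k[:,0].min());bk.append(k[:,0].max())
    print(c,"front edge",np.median(f),np.median(bk),"slope",np.polyfit(ys,f,1)[0])
    xs=np.arange(.6,.8,.01)
    e=[[lid[(np.abs(lid[:,0]-x)<.006)&(np.abs(lid[:,1]+.03)<.2)][:,1].__getattribute__(m)() for x in xs] for m in("min","max")]
    print("sides",np.median(e,1),"slopes",[np.polyfit(xs,k,1)[0] for k in e])
    b=box(X,[.545,.21,.06],[.61,.25,.12]);print("blade",np.polyfit(b[:,0],b[:,1],1),np.median(b[:,1]))
    h=box(X,[.6,.2,.07],[.65,.26,.15]);print("housing front x",np.percentile(h[:,0],[5,25,50]), "hy",np.median(h[:,1]))
E
```

```text
bar mid (array([ 0.5202, -0.0293,  0.2293]), np.float64(0.004))
L (array([0.5215, 0.0289, 0.232 ]), np.float64(0.0056)) R (array([ 0.5184, -0.0905,  0.2271]), np.float64(0.0021))
griptop (array([0.5267, 0.2239, 0.1698]), np.float64(0.0021))
top front edge 0.5011684901409283 0.7883721205089614 slope -0.00019907296688315054
sides [-0.2033192   0.13114448] slopes [np.float64(0.31860012062543375), np.float64(-0.09137914438642274)]
blade [-0.03032418  0.24518369] 0.22756054906871045
housing front x [0.60759085 0.62572856 0.63773287] hy 0.22583991778332946
side front edge 0.500737226042206 0.783303406038904 slope -0.0036894846716821676
sides [-0.2060017   0.12994199] slopes [np.float64(0.45255012837628517), np.float64(-0.09947832293554595)]
blade [-0.03437477  0.24776715] 0.22786883669011376
housing front x [0.60529419 0.62061072 0.63146163] hy 0.23197112632539119
```

>>> apply_moves([
  [[0,0,0,-5,0,0,6.75],[0,0,0,-5,0,0,6.75],[0,3,-4,0,0,0,0],[0,3,-4,0,0,0,0],[0,3,-4,0,0,0,0],[0,3,-4,0,0,0,0],[0,3,-4,0,0,0,0],[0,3,-4,0,0,0,0],[0,3,-4,0,0,0,0],[0,3,-4,0,0,0,0],[0,3,-4,0,0,0,0],[0,3,-4,0,0,0,0]],
])

```text
t: 2.5
ee_pos: [0.4526, -0.2302, 0.4044]
tcp_rot: [0.0, 1.0, -0.0, 0.0]
wrist_force: [-0.3, -1.3, -0.1]
width: 0.0002
gripper_force: 0.0
```

>>> apply_moves([
  [[0,0.4,-4.6,0,0,0,0],[0,0.4,-4.6,0,0,0,0],[0,0.4,-4.6,0,0,0,0],[0,0.4,-4.6,0,0,0,0],[0,0.4,-4.6,0,0,0,0],[0,0.4,-4.6,0,0,0,0],[0,0.4,-4.6,0,0,0,0],[0,0.4,-4.6,0,0,0,0],[0,0.4,-4.6,0,0,0,0],[0,0.4,-4.6,0,0,0,0],[0,0,0,4,0,0,0],[0,0,0,4,0,0,0]],
])

```text
t: 3.7
ee_pos: [0.4918, 0.2307, 0.324]
tcp_rot: [-0.001, 1.0, 0.002, 0.002]
wrist_force: [0.8, -0.5, -0.7]
width: -0.0002
gripper_force: 0.0
```

>>> apply_moves([
  [[0,0,0,4.5,0,0,0],[0,0,0,4.5,0,0,0],[0,0,0,4.5,0,0,0],[0,0,0,0,0,0,0],[0,1,0,0,0,0,0],[0,1,0,0,0,0,0],[0,0.5,0,0,0,0,0],[0,0,0,0,0,0,0]],
])

```text
t: 4.5
ee_pos: [0.5188, 0.2285, 0.1909]
tcp_rot: [-0.001, 1.0, -0.0, 0.002]
wrist_force: [-0.2, 0.5, -0.6]
width: -0.0002
gripper_force: 0.0
```

```bash
python3 - <<'E'
from station import cams,env
from h import *
d=cams.read_camera("side");T=cams.read_camera("top")
i=d["image"][205:325,180:340,::-1];j=T["image"][150:270,150:310,::-1]
cv2.imwrite("pics/s1.png",np.vstack([cv2.resize(i,None,fx=2.5,fy=2.5),cv2.resize(j,None,fx=2.5,fy=2.5)]))
for q in(d,T):
    X=cloud(q);g=box(X,[.5,.2,.05],[.62,.26,.16]);
    for lo in(.06,.08):
        k=g[(g[:,2]>lo)&(g[:,2]<lo+.02)];print(len(k),k[:,0].min() if len(k) else 0)
print(env.read_state()["wrist_force"],env.read_state()["ee_pos"])
E
```

```text
90 0.5323231043830946
85 0.531903066359749
11 0.5471492905696191
9 0.5774357947606604
[ 0.76555383 -0.08045507  0.06818772] [0.51814652 0.22821795 0.19042043]
```

View pics/s1.png

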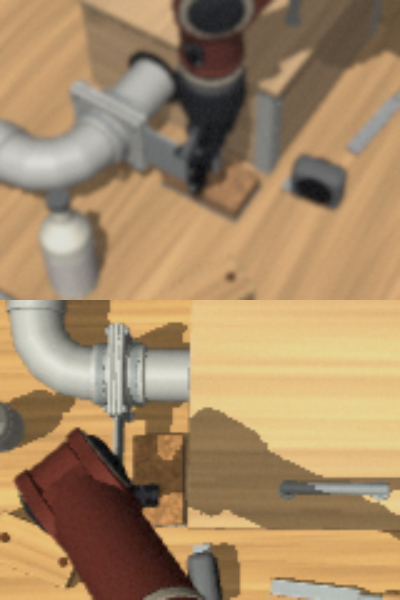

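The crops show the shut fingers against the grip at about (195,170) in the top half, and the blade has moved in by about 14 mm. I'll keep pushing.

>>> apply_moves([
  [[0,1,0,0,0,0,0],[0,1,0,0,0,0,0],[0,1,0,0,0,0,0],[0,1,0,0,0,0,0],[0,0.3,0,0,0,0,0]],
])

```text
t: 5.1
ee_pos: [0.5613, 0.2278, 0.1887]
tcp_rot: [-0.0, 1.0, -0.001, 0.0]
wrist_force: [-4.0, 0.0, 0.5]
width: -0.0002
gripper_force: 0.0
```

>>> apply_moves([
  [[0,0.3,0,0,0,0,0],[0,0.3,0,0,0,0,0]],
])

```text
t: 5.3
ee_pos: [0.5626, 0.2282, 0.1882]
tcp_rot: [0.001, 1.0, 0.0, -0.004]
wrist_force: [-12.6, 0.7, 4.5]
width: -0.0001
gripper_force: 0.0
```

>>> apply_moves([
  [[0,0.2,0,0,0,0,0],[0,0.2,0,0,0,0,0]],
])

```text
t: 5.5
ee_pos: [0.563, 0.2285, 0.1878]
tcp_rot: [0.002, 1.0, 0.001, -0.008]
wrist_force: [-18.2, -0.9, 7.3]
width: -0.0002
gripper_force: 0.0
```

>>> apply_moves([
  [[0,-3,0,0,0,0,0],[0,-3,0,0,0,0,0],[0,0,0,-5,0,0,0],[0,0,0,-5,0,0,0],[0,0,0,-5,0,0,0],[0,0,5,0,0,0,0],[0,0,5,0,0,0,0],[0,0,5,0,0,0,0],[0,0,5,0,0,0,0],[0,0,5,0,0,0,0]],
])

```text
t: 6.5
ee_pos: [0.5107, -0.0243, 0.3397]
tcp_rot: [0.0, 1.0, 0.0, 0.002]
wrist_force: [0.6, 0.4, -0.3]
width: 0.0005
gripper_force: 0.0
```

```bash
python3 - <<'E'
from station import cams,env
from h import *
d=cams.read_camera("side");T=cams.read_camera("top")
for q in(d,T):
    X=cloud(q)
    b=box(X,[.55,.21,.145],[.66,.26,.18]);print("grip above housing",len(b),np.percentile(b,[5,50,95],axis=0).round(3).tolist())
    k=box(X,[.55,.218,.06],[.66,.25,.12]);h=np.histogram(k[:,0],bins=np.arange(.55,.66,.01));print(h[0])
    f=box(X,[.45,-.16,.176],[.5,.1,.195]);print("lid front",np.percentile(f[:,0],[0.5,2,5]))
s=env.read_state();print(s["ee_pos"],s["q"],s["wrist_force"])
i=d["image"][180:300,180:340,::-1];j=T["image"][150:270,150:310,::-1]
cv2.imwrite("pics/s2.png",np.vstack([cv2.resize(i,None,fx=2.5,fy=2.5),cv2.resize(j,None,fx=2.5,fy=2.5)]))
E
```

```text
grip above housing 70 [[0.576, 0.216, 0.147], [0.581, 0.229, 0.162], [0.59, 0.239, 0.167]]
[ 0  0 57 28  3 27 33 41 46 31]
lid front [0.4697034  0.47122742 0.47249271]
grip above housing 59 [[0.579, 0.216, 0.148], [0.586, 0.228, 0.165], [0.597, 0.24, 0.172]]
[ 0  0 15  0  0  7  9 15  0 15]
lid front [0.47418741 0.47457718 0.47727513]
[ 0.51049082 -0.03229407  0.33916864] [ 0.19715694  0.37199857 -0.25275278  1.76302331  0.11552221  1.01791523
 -1.6860695 ] [-0.96423682  0.08380487  0.23911977]
```

View pics/s2.png

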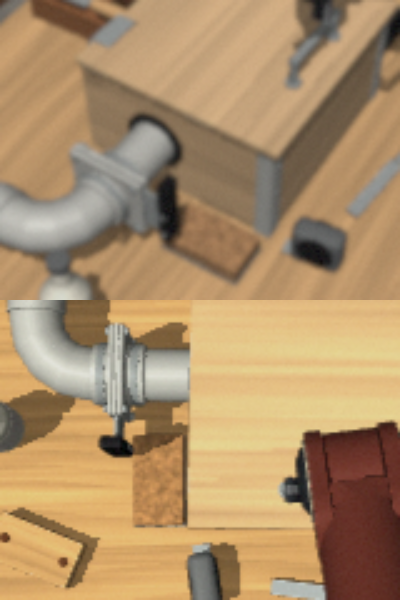

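The top crop shows the grip at about (115,445), close to the housing. Its back is near x = 0.592 and it stopped hard at 18 N, so the gate is shut. Now I'll turn the tool to the bar.

>>> apply_moves([
  [[1,0,0,0,0,0,-8],[1,0,0,0,0,0,-8],[1,0,0,0,0,0,-8],[1,0,0,0,0,0,-8],[1,0,0,0,0,0,-8],[1,0,0,0,0,0,-8],[1,0,0,0,0,0,-8],[1,0,0,0,0,0,-8],[1,0,0,0,0,0,-8],[1,0,0,0,0,0,-8],[1,0,0,0,0,0,-8],[1,0,0,0,0,0,0]],
])

```text
t: 7.8
ee_pos: [0.5107, -0.0223, 0.3392]
tcp_rot: [0.001, 0.72, 0.694, 0.001]
wrist_force: [0.5, 0.2, -0.4]
width: 0.0854
gripper_force: 0.0
```

```bash
python3 - <<'E'
from station import cams,env,find_in
from h import *
d=cams.read_camera("wrist");cv2.imwrite("pics/w1.png",d["image"][...,::-1]);np.savez("w1.npz",**d)
print(d["K"].round(1).tolist(),d["R"].round(3).tolist(),d["t"].round(3).tolist())
print([(np.round(r["xyz"],3),r["conf"]) for r in find_in("lid_handle","wrist")])
s=env.read_state();print(s["ee_pos"],s["q"],s["tcp_rot"],s["width"])
E
```

```text
[[325.2, 0.0, 278.3], [0.0, 325.2, 213.8], [0.0, 0.0, 1.0]] [[0.999, -0.035, 0.002], [-0.035, -0.965, 0.26], [-0.008, -0.26, -0.965]] [-0.512, -0.046, 0.412]
[(array([0.583, 0.016, 0.186]), 0.97)]
[ 0.51032633 -0.02215412  0.33914432] [ 0.44388859  0.42217729 -0.64132092  1.75628571  0.28569607  1.05600432
 -0.33529691] [5.50254529e-04 7.20444919e-01 6.93511653e-01 6.33972743e-04] 0.08505849971639604
```

View pics/w1.png

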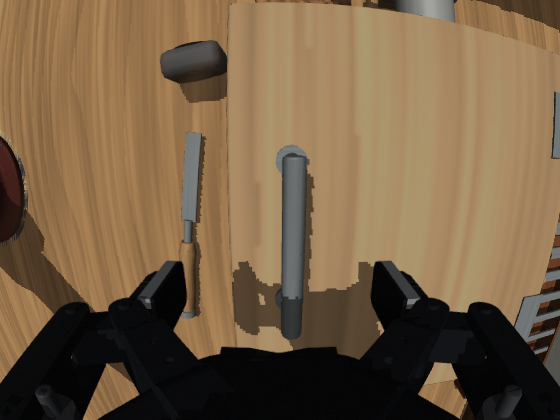

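The wrist picture shows the bar running from (294,153) to (291,339), between the fingers at (170,290) and (395,290). I'll turn it into positions and cross-check with the top view.

```bash
python3 - <<'E'
from h import *
d=dict(np.load("w1.npz"));T=dict(np.load("top0.npz"))
def wr(p):
    v=(np.array(p)-d["K"][:2,2])/d["K"][0,0];th=np.linalg.norm(v)
    r=d["R"].T@np.array([*(v/th*np.sin(th)),np.cos(th)]);return -d["R"].T@d["t"],r
def tr(p):
    return -T["R"].T@T["t"],T["R"].T@np.linalg.solve(T["K"],[*p,1])
for n,p,q in(("L",(294,153),(262.3,224.4)),("R",(291,339),(305.8,225.2)),("mid",(293,240),None)):
    o,r=wr(p);print(n,"z=.223:",(o+r*(.223-o[2])/r[2]).round(4))
    if q:
        o2,r2=tr(q);print("top z=.223",(o2+r2*(.223-o2[2])/r2[2]).round(4));s=np.linalg.lstsq(np.stack([r,-r2],1),o2-o,rcond=None)[0];print("tri",((o+s[0]*r+o2+s[1]*r2)/2).round(4),np.linalg.norm(o+s[0]*r-o2-s[1]*r2).round(4))
E
```

```text
L z=.223: [0.5216 0.0296 0.223 ]
top z=.223 [0.5247 0.0305 0.223 ]
tri [0.5221 0.0308 0.2419] 0.0029
R z=.223: [ 0.517  -0.0982  0.223 ]
top z=.223 [ 0.5191 -0.0913  0.223 ]
tri [ 0.5176 -0.0904  0.2334] 0.0017
mid z=.223: [ 0.5197 -0.0232  0.223 ]
```

>>> apply_moves([
  [[1,-0.9,1,0,0,0,0],[1,0,0,2,0,0,0],[1,0,0,2.5,0,0,0],[1,0,0,2,0,0,0],[1,0,0,0,0,0,0]],
])

```text
t: 8.4
ee_pos: [0.5187, -0.0324, 0.2714]
tcp_rot: [-0.002, 0.72, 0.694, -0.002]
wrist_force: [-0.0, -0.3, 0.7]
width: 0.0852
gripper_force: 0.0
```

>>> apply_moves([
  [[0,0,0,0,0,0,0],[0,0,0,0,0,0,0],[0,0,0,0,0,0,0],[0,0,0,0,0,0,0],[0,0,0,0,0,0,0],[0,0,0,0,0,0,0],[0,0,0,0,0,0,0],[0,0,0,0,0,0,0]],
])

```text
t: 9.2
ee_pos: [0.5194, -0.0312, 0.2746]
tcp_rot: [0.0, 0.719, 0.695, 0.0]
wrist_force: [-2.0, -0.2, 6.5]
width: 0.0121
gripper_force: 58.5
```

```bash
python3 - <<'E'
from station import cams,env
from h import *
d=cams.read_camera("wrist")["image"];s=cams.read_camera("side")["image"][140:260,240:380]
cv2.imwrite("pics/w2.png",np.hstack([cv2.resize(d,(480,360)),cv2.resize(s,(300,257)) if 0 else cv2.copyMakeBorder(cv2.resize(s,(300,257)),0,103,0,0,0)])[...,::-1])
s=env.read_state();print({k:np.round(s[k],3) for k in("t","ee_pos","tcp_rot","wrist_force","width","gripper_force","q")})
E
```

```text
{'t': np.float64(9.3), 'ee_pos': array([ 0.519, -0.031,  0.275]), 'tcp_rot': array([0.   , 0.719, 0.695, 0.   ]), 'wrist_force': array([-1.56 , -0.539,  6.059]), 'width': np.float64(0.012), 'gripper_force': np.float64(58.489), 'q': array([ 0.422,  0.508, -0.602,  1.824,  0.355,  0.919, -0.375])}
```

View pics/w2.png

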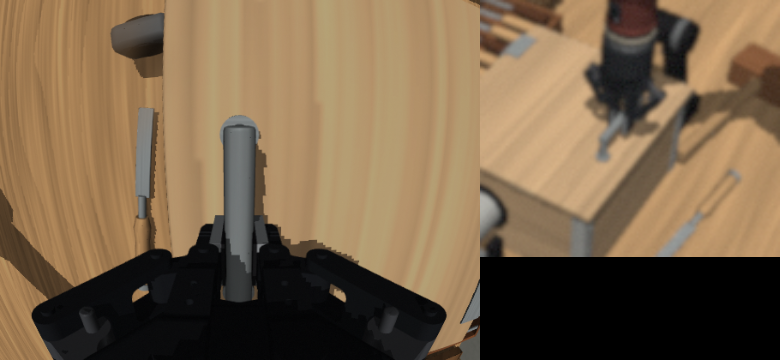

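The wrist view shows the bar held between both pads (around (238,260)), clear of the posts; opening 12 mm, grip 58 N. Now I'll lift slowly along the lid's arc. For each degree that is tool y +0.185 cm, z −0.46 cm and ax +1.

>>> apply_moves([
  [[0,0,0.09,-0.23,0.5,0,0],[0,0,0.09,-0.23,0.5,0,0],[0,0,0,0,0,0,0]],
])

```text
t: 9.6
ee_pos: [0.5206, -0.0314, 0.2756]
tcp_rot: [-0.008, 0.719, 0.695, -0.007]
wrist_force: [4.8, 1.5, -21.4]
width: 0.0122
gripper_force: 58.7
```

>>> apply_moves([
  [[0,0,0.09,-0.23,0.5,0,0],[0,0,0.05,-0.12,0.25,0,0],[0,0,0,0,0,0,0]],
])

```text
t: 9.9
ee_pos: [0.5224, -0.0314, 0.2812]
tcp_rot: [-0.012, 0.719, 0.695, -0.011]
wrist_force: [2.7, 0.7, -14.1]
width: 0.0122
gripper_force: 59.6
```

>>> apply_moves([
  [[0,0,0.05,-0.12,0.25,0,0],[0,0,0.05,-0.12,0.25,0,0],[0,0,0,0,0,0,0]],
])

```text
t: 10.2
ee_pos: [0.5237, -0.0314, 0.2855]
tcp_rot: [-0.014, 0.719, 0.695, -0.014]
wrist_force: [0.3, -0.1, -7.2]
width: 0.012
gripper_force: 60.3
```

>>> apply_moves([
  [[0,0,0.05,-0.12,0.25,0,0],[0,0,0.05,-0.12,0.25,0,0],[0,0,0.05,-0.12,0.25,0,0],[0,0,0.05,-0.12,0.25,0,0],[0,0,0,0,0,0,0]],
])

```text
t: 10.7
ee_pos: [0.5257, -0.0314, 0.2896]
tcp_rot: [-0.021, 0.719, 0.694, -0.02]
wrist_force: [-3.4, 0.5, 0.5]
width: 0.0119
gripper_force: 60.9
```

>>> apply_moves([
  [[0,0,0.09,-0.23,0.5,0,0],[0,0,0.09,-0.23,0.5,0,0],[0,0,0.09,-0.23,0.5,0,0],[0,0,0.09,-0.23,0.5,0,0],[0,0,0.09,-0.23,0.5,0,0],[0,0,0.09,-0.23,0.5,0,0],[0,0,0.09,-0.23,0.5,0,0],[0,0,0.09,-0.23,0.5,0,0],[0,0,0,0,0,0,0]],
])

```text
t: 11.6
ee_pos: [0.5344, -0.0318, 0.3069]
tcp_rot: [-0.046, 0.718, 0.693, -0.045]
wrist_force: [-5.4, 0.7, -1.9]
width: 0.0125
gripper_force: 60.7
```

>>> apply_moves([
  [[0,0,0.06,-0.23,0.5,0,0],[0,0,0.06,-0.23,0.5,0,0],[0,0,0.06,-0.23,0.5,0,0],[0,0,0.06,-0.23,0.5,0,0],[0,0,0,0,0,0,0],[0,0,0,0,0,0,0]],
])

```text
t: 12.2
ee_pos: [0.539, -0.032, 0.3157]
tcp_rot: [-0.057, 0.717, 0.692, -0.055]
wrist_force: [-2.3, -0.4, -2.9]
width: 0.0121
gripper_force: 60.6
```

```bash
python3 - <<'E'
from station import cams,env
from h import *
d=cams.read_camera("side");T=cams.read_camera("top")
for q in(d,T):
    X=cloud(q);k=box(X,[.45,-.19,.15],[.8,.12,.26])
    k=k[(k[:,1]>.04)|(k[:,1]<-.12)]
    # robust plane z(x)
    p=np.polyfit(k[:,0],k[:,2],1)
    for _ in range(8):
        r=k[:,2]-np.polyval(p,k[:,0]);p=np.polyfit(*k[np.abs(r)<max(.004,.5*r.std())][:,[0,2]].T,1)
    print("lid angle",np.arctan(-p[0]),"edge rise",310*np.sin(np.arctan(-p[0])))
b=box(cloud(d),[.56,.2,.145],[.65,.26,.18]);print("grip x",np.percentile(b[:,0],[5,50,95]))
cv2.imwrite("pics/f.png",cv2.resize(d["image"][130:310,170:410],(800,600))[...,::-1])
s=env.read_state();print({k:np.round(s[k],3) for k in("t","ee_pos","tcp_rot","wrist_force","width","gripper_force","dq")})
E
```

```text
lid angle 0.15695748624770278 edge rise 48.4572845927787
lid angle 0.1554463452859403 edge rise 47.99453423815519
grip x [0.57552941 0.58036109 0.59013328]
{'t': np.float64(12.3), 'ee_pos': array([ 0.539, -0.032,  0.316]), 'tcp_rot': array([-0.057,  0.717,  0.692, -0.055]), 'wrist_force': array([-1.354, -0.178, -3.832]), 'width': np.float64(0.012), 'gripper_force': np.float64(60.64), 'dq': array([ 0.001, -0.   ,  0.001, -0.001,  0.   , -0.003, -0.   ])}
```

View pics/f.png

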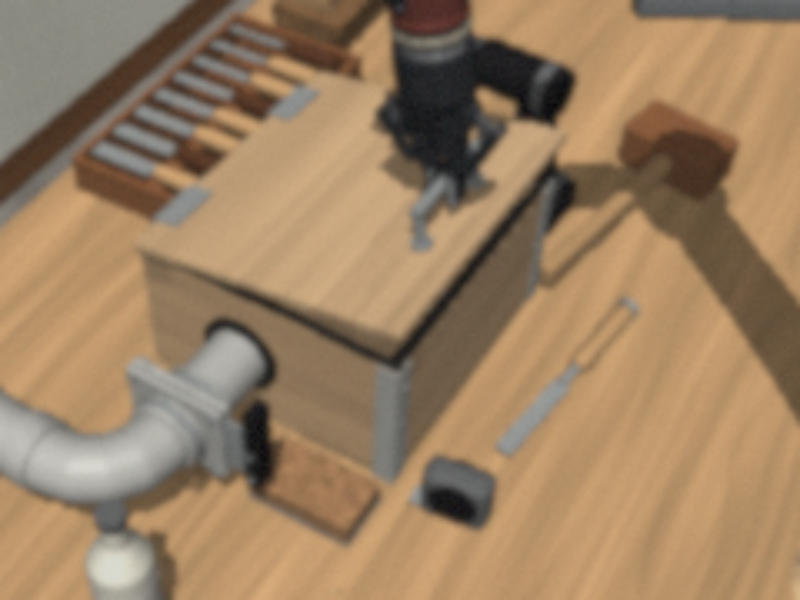

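The picture shows the lid ajar, with a dark gap from (400,355) to (550,180), the bar held at about (440,195) and the gate grip against its housing at about (257,445). The edge is about 48 mm up, the arm is still, and the grip holds at 60 N. I'm handing it in.

```bash
python3 -c "
from station import env
print(env.job_done())"
```

```text
the job is handed in; nothing more can be done
None
```

The blast gate is pushed shut against its stop, and the lid is free of its seal and held ajar by its handle with the front edge about 48 mm up; the job was handed in at about 12 s, and no verdict came back.

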